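# Shim the sagging track flap flush and slide the sample rack onto it

## Task

The hinged flap of the sample-rack track has sagged below the fixed deck beside it, so racks would drop at the joint. Push the yellow wedge, thin end first, under the flap's black foot until the top of the flap is flush with the deck and the two orange marks line up, and leave the wedge in place to hold it there. Then slide the tube rack along the track, without lifting or tipping it, across the joint and onto the flap until it rests up against the end stop; leave the bottle, tip box, timer and mouse where they stand.

Things in the scene. Friction and masses are not known exactly. Their poses are not given: they have to be found in the camera images.
- track: Fixed low rack track, 365 mm long (its y), 80 mm wide (its x). Origin on the bench under the joint of deck and flap; x points away from the robot, y along the track to the left (towards the flap). Deck on a white housing: y = -166 to -3 mm; flap: y = 3 to 168 mm, open below. Grey side rails stand 10 mm above the running surface, 72 mm apart. 5 mm foot plates reach x = +-46 mm.
- flap (a joint): Hinge of the flap (aluminium plate 8 mm thick, 0.6 kg, with side rails); axis along the track's x at the flap's outer end, 170 mm from the joint. 0 rad: level, flush with the deck; about -0.077 rad: sagged on its lower stop, free edge about 13 mm low; positive: above flush. Turns freely and falls back unless held up. An orange mark, 18 mm long, is on its front face at the joint.
- deck_edge (a point): Top of the fixed deck at the joint, middle of the width, 58 mm above the bench. An orange mark, 18 mm long, is on the deck's front face at the joint.
- flap_edge (a point): Point on top of the flap at its free edge, middle of the width, 8 mm from deck_edge across the joint; flush when its z equals that of deck_edge. Both edges are rounded (4 mm radius).
- foot (a point): Lowest point of the flap's foot, a black dome (8 mm radius) on a steel stud under the flap, 14 mm behind its front edge and 40 mm from the joint (track x = -26, y = 40 mm). About 11 mm above the bench when the flap sags, 21 mm when it is flush.
- wedge: Yellow plastic levelling wedge, loose, 126 mm long, 30 mm wide, 0.11 kg. Origin under its centre; x points to the thin nose. The ramp rises evenly from 3 mm at the nose (x = 63 mm) to 30.5 mm (x = -39 mm), 27 mm per 100 mm: the foot touches it about 30 mm behind the nose when sagged, about 67 mm behind when flush. Friction holds it when let go; pushing it in takes about 3 to 10 N if it is not pressed down.
- wedge_nose (a point): Middle of the wedge's thin end, on its underside.
- wedge_grip (a point): Middle of the raised grip block at the thick tail of the wedge (51.5 mm behind its centre): 30 mm wide across the wedge with flat ribbed sides down to the bench, 23 mm long, 56 mm high; this point is 35 mm up.
- rack: Blue tube rack, seven capped tubes fixed in it, about 0.25 kg, loose on the deck between the rails. 64 mm wide, 125 mm long (its y, along the track), end plates 62 mm high, caps about 80 mm above its underside. Origin in the middle of its underside. Slides with 1 to 4 N when pushed on the end plate away from the flap; against the end stop its origin is about 110 mm past the joint (track y).
- stop_face (a point): Middle of the face of the end stop, at running height; the rack's leading end plate comes to rest against the stop here (a rubber pad stands at that face).
- bottle: Bystander: white reagent bottle with blue cap, 52 mm wide, 110 mm high; origin under its centre.
- tips: Bystander: blue pipette tip box with clear lid, 84 x 120 x 70 mm; origin under its centre.
- timer: Bystander: white bench timer, 64 x 66 x 19 mm; origin under its centre.
- mouse: Bystander: black computer mouse, 108 x 62 x 36 mm; origin under its centre.

How it is judged:
On the way:
1. the flap rests on the wedge, flush with the deck within 2 mm, while the rack still stands on the deck (z of flap_edge in the frame of track between 0.056 and 0.06 m and contact force between wedge and flap above 0.3 N and y of rack in the frame of track below -0.055 m), for 0.3 s.
At the end, for the whole second after the job is handed in: The flap rests on the wedge with its edge within 2 mm of the deck's height; the rack stands upright on the flap within about 10 mm of the end stop; rack and wedge are at rest (z of flap_edge in the frame of track between 0.056 and 0.06 m and contact force between wedge and flap above 0.3 N and y of rack in the frame of track above 0.099 m and angle between rack's own z axis and vertical below 0.06 rad and z of rack in the frame of track between 0.053 and 0.064 m and linear speed of each of rack, wedge below 0.01 m/s); the robot touches nothing.
It fails at once if the rack is lifted more than 12 mm off the track (z of rack in the frame of track above 0.07 m).
It fails at once if the rack is tipped by more than 15 degrees (angle between rack's own z axis and vertical above 0.26 rad).
It fails at once if the bottle, tip box, timer or mouse is shifted more than 30 mm (distance of any of bottle, tips, timer, mouse from where it was at the start of the episode above 0.03 m).
It also fails if it takes over 64 s, if anything falls off the work surface, if the arm or the gripper's body presses on something with over 40 N, if the wrist force passes 120 N, or if a joint passes its speed limit or range.

## Robot

A 7-joint arm with a two-finger parallel gripper is mounted at the origin on a cart in front of the work surface, level with it; the furniture and walls round the work are solid. World frame = base frame: x ahead of the robot, y to its left, z up, the work surface at z = 0. Lengths are in m, angles in rad, forces in N, time in s.
With the tool pointing down it reaches from about 0.35 to 0.9 m from the base axis. Payload 7.2 kg.
Tool frame: the origin (TCP) lies at the very end of the fingers, on their centre line; the grasp point (between the pads) lies tcp_to_grasp behind it (tcp_to_grasp is the distance from the TCP to the grasp point, in m); z points along the fingers, y is the line along which they close (so a half turn about z gives the same grasp; the last joint's range is limited). The gripper opens to 88 mm and grips with 3 to 60 N. Pads are 20 mm wide; open, the fingers measure 115 mm over their backs; the gripper's body (75 mm by 178 mm) begins 61 mm behind the grasp point.
Start: joints at [1.047, 0.411, -0.013, 1.596, 0.006, 1.134, -0.082], TCP at [0.275, -0.561, 0.192] pointing down, gripper open.
Joint ranges: [-2.95, 2.95], [-0.29, 1.99], [-1.47, 1.44], [0.14, 2.54], [-1.03, 4.17], [0.13, 1.85], [-2.86, 2.86]. Speed limits (rad/s): [2.39, 2.39, 3.01, 3.01, 3.14, 3.14, 3.14].

## Interface

Orientations are given as a unit quaternion [w, x, y, z].
In Python, from plant import * gives the robot as it stands. The module is installed in compiled form; this text tells all that it offers.
- The arm moves only by the tool arm_command, never from a script. Its argument "series" is a list of rows, each an object of numbers: "ax", "ay", "az": the turn, a rotation vector about the tool's x, y, z in degrees; "x", "y", "z": the shift along the tool's x, y, z in mm; "hand": the opening in per cent of the stroke, from 0 (shut) to 100 (fully open). A call has exactly 8 rows; each row is the pose to reach, as a shift and turn from the pose commanded when the call began, along the tool's axes at that moment; what a row does not reach only later rows make up. A row lasts 1/10 s, in which the tool goes at most 50 mm and 8.59 degrees, less where a joint would pass 70% of its speed; a pose out of reach is approached as far as the arm can. A call with a gripper value outside its range is refused whole. The fingers move at their own pace and stop on an object; "grip_force" is the grip in N (left out, the last holds). Time passes only in rows, so rows that repeat a pose let the fingers close, or fill a call up. It gives the time, the measured TCP pose, the force, the opening and the grip force at its end, in the units of the state.
- read_state(): the state, without advancing time (a new reading comes with each control period).
- camera(name): name is "scene" or "top" or "wrist"; returns (picture, depth): 480x640x3 uint8, blue, green, red; 480x640 float32, m along the optical axis (not along the pixel's ray), 0 where there is no reading.
- camera_info(name): a dict with "intrinsics" (3x3 intrinsics, pixels), "k1" (the pictures are not rectified: a ray, as slopes to the right and down, at radius r is drawn at 1 + k1 r^2 times it, then the intrinsics apply), "R" (3x3) and "t" (3): a world point X has camera coordinates R X + t. Camera axes: x right, y down, z forward; pixel columns grow to the right and rows downward; lengths in m; the calibration is good to about 2 mm. A picture is of the moment at which its call begins: read the wrist's pose just before it. camera_info takes no time and is no camera call; for the wrist camera it gives the pose at the moment of the call.
- sign_off(): hands the job in; it is judged then, once.
The state is a dict: "time": time; "joint_positions": joint angles; "joint_vel": joint speeds; "joint_efforts": joint torques, N m; "eef_pos": TCP position; "ee_rot": TCP orientation; "ft_force": force on the tool from outside, world axes, zero at the start; "moment": the same for the moment, N m; "gripper_width": opening from 0.0 (shut) to 1.0 (fully open); "grasp_force": force on a finger pad.
Only numpy, scipy, OpenCV 4.12 (cv2) and the standard library are available. Lean on these libraries where they do the work, as an engineer would, in place of code of your own. Each camera call takes 0.05 s, during which the arm holds its last target. There are 200 camera calls.

## Working session

There is one attempt and no reset: what is moved stays moved. The work goes in short steps, Python scripts to look and compute and a tool call to move; the robot and the scene stay as the last step left them, time stands still between calls to the robot, and variables do not carry over. Pictures are saved under pics/ and viewed, at most 10 in all, crops included, and the job is handed in when it is done.

Besides the shell and the picture viewer there is one more tool, called by a JSON object that holds its "fn" and its "kwargs", one argument or row to a line. arm_command: Moves the arm, as the interface text tells. Its arguments: {"type":"object","properties":{"series":{"type":"array","items":{"type":"object","properties":{"ax":{"type":"number"},"ay":{"type":"number"},"az":{"type":"number"},"x":{"type":"number"},"y":{"type":"number"},"z":{"type":"number"},"hand":{"type":"number"}}}},"grip_force":{"type":"number"}},"required":["series"]}

```bash
mkdir -p pics; cat > h.py <<'E'
from plant import *
import numpy as np, cv2
def ray(info,u,v):
    K=np.array(info["intrinsics"]);a=(u-K[0,2])/K[0,0];b=(v-K[1,2])/K[1,1]
    s=1.0;r2=a*a+b*b;
    for _ in range(20): s=1/(1+info["k1"]*r2*s*s)
    d=np.array([a*s,b*s,1.0]);R=np.array(info["R"]);t=np.array(info["t"])
    return -R.T@t, R.T@d
def plane(info,u,v,z):
    c,d=ray(info,u,v);return c+d*(z-c[2])/d[2]
def pt(info,dep,u,v):
    c,d=ray(info,u,v);return c+d*dep[int(v),int(u)]
def grab(n,f):
    i=camera_info(n);p,d=camera(n);cv2.imwrite(f"pics/{f}.png",p);np.save(f"pics/{f}.npy",d)
    return i,p,d
E
python3 - <<'E'
from h import *
s=read_state();print({k:np.round(v,3) for k,v in s.items()}, tcp_to_grasp if 'tcp_to_grasp' in globals() else None)
for n in("scene","top"):
    i,p,d=grab(n,n+"0");print(n,np.round(-np.array(i["R"]).T@i["t"],3),np.round(i["R"],2).tolist(),i["k1"])
E
```

```text
{'time': np.float64(0.0), 'joint_positions': array([ 1.047,  0.412, -0.013,  1.597,  0.006,  1.134, -0.082]), 'joint_vel': array([ 0.001,  0.002,  0.   , -0.   , -0.001,  0.   ,  0.001]), 'joint_efforts': array([ 0.0000e+00, -5.8795e+01,  6.4200e-01, -2.9108e+01, -5.4000e-02,
        1.8000e-02,  0.0000e+00]), 'eef_pos': array([ 0.275, -0.561,  0.191]), 'ee_rot': array([-0.001,  0.974,  0.226, -0.   ]), 'ft_force': array([ 0.503,  0.181, -0.111]), 'moment': array([-0.002, -0.017,  0.005]), 'grasp_force': np.float64(0.0), 'gripper_width': np.float64(1.001)} 0.0187
scene [0.176 0.786 0.784] [[-0.88, -0.47, -0.0], [-0.34, 0.63, -0.7], [0.33, -0.61, -0.72]] -0.023869346018322492
top [0.359 0.198 1.075] [[-0.02, -1.0, 0.02], [-0.99, 0.02, -0.13], [0.13, -0.02, -0.99]] -0.10448626690962373
```

View pics/scene0.png

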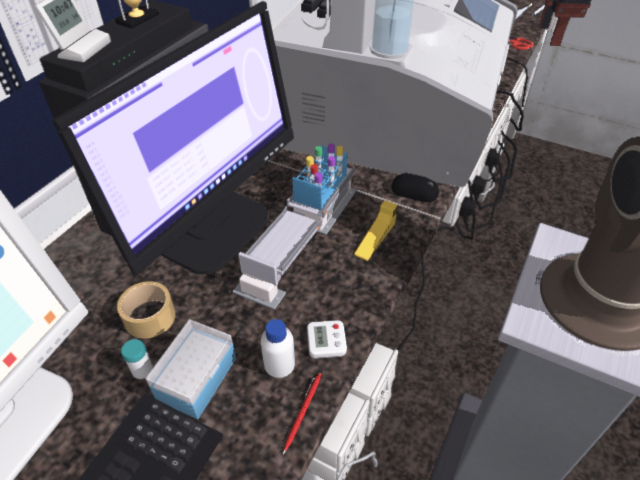

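View pics/top0.png

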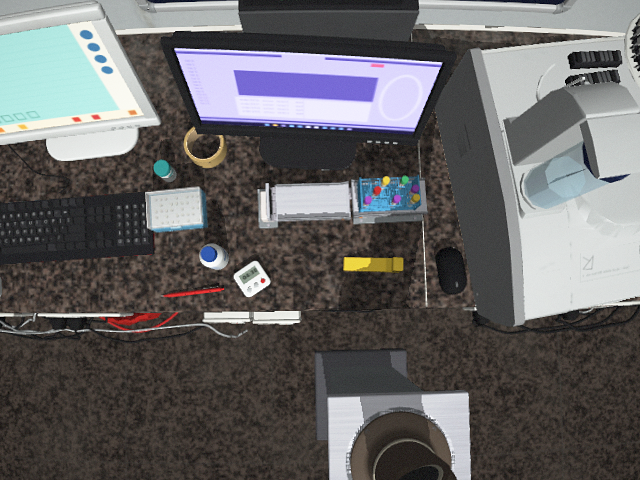

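```bash
cat > m.py <<'E'
from h import *
i=camera_info("top");p=cv2.imread("pics/top0.png");d=np.load("pics/top0.npy")
P=np.array([[pt(i,d,u,v) for u in range(640)] for v in range(480)])
np.save("pics/topP.npy",P)
hsv=cv2.cvtColor(p,cv2.COLOR_BGR2HSV)
y=(hsv[...,0]>20)&(hsv[...,0]<33)&(hsv[...,1]>140)&(hsv[...,2]>90);y[:235]=0;y[290:]=0;y[:,:320]=0
q=P[y];print("wedge",len(q),q.min(0),q.max(0))
for lo,hi in((0,.012),(.012,.025),(.025,.04),(.04,.08)):
    s=q[(q[:,2]>lo)&(q[:,2]<=hi)]
    if len(s):print(lo,len(s),s.mean(0).round(3),s.min(0).round(3),s.max(0).round(3))
for n,(u0,u1,v0,v1) in dict(flap=(280,340,190,215),deckrack=(360,420,180,215)).items():
    q=P[v0:v1,u0:u1].reshape(-1,3);print(n,np.median(q,0),q.min(0).round(3),q.max(0).round(3))
for v in(188,200,212):
    print(v,[(u,*P[v,u].round(3)) for u in range(256,440,6)])
for u in (275,300,330,345):
    print(u,[(v,*P[v,u].round(3)) for v in range(176,232,3)])
# obstacles grid: max height
X=np.arange(.3,.9,.04);Y=np.arange(-.4,.5,.04);f=P.reshape(-1,3);f=f[(d>0).ravel()]
print("Y",Y.round(2))
for x in X: 
    print(round(x,2),[int(1000*max(f[(abs(f[:,0]-x)<.02)&(abs(f[:,1]-yy)<.02)][:,2],default=0)) for yy in Y])
E
python3 m.py
python3 -c "
import cv2;p=cv2.imread('pics/top0.png')[170:290,240:480];cv2.imwrite('pics/c1.png',cv2.resize(p,None,fx=3.3,fy=3.3,interpolation=2))"
```

```text
wedge 839 [ 0.35913329 -0.00833567 -0.00395019] [0.45952509 0.19791976 1.07499487]
0 229 [0.444 0.095 0.007] [0.426 0.041 0.   ] [0.46  0.117 0.012]
0.012 293 [0.441 0.058 0.019] [0.424 0.021 0.012] [0.458 0.097 0.025]
0.025 145 [0.44  0.025 0.03 ] [0.424 0.012 0.025] [0.454 0.051 0.04 ]
0.04 161 [0.438 0.004 0.055] [ 0.424 -0.008  0.04 ] [0.453 0.016 0.06 ]
flap [0.57750559 0.19148699 0.05168336] [0.359 0.125 0.042] [0.606 0.256 1.075]
deckrack [0.57575963 0.01960957 0.08325517] [ 0.359 -0.053  0.049] [0.622 0.198 1.075]
188 [(256, np.float64(0.623), np.float64(0.314), np.float64(0.003)), (262, np.float64(0.624), np.float64(0.3), np.float64(-0.0)), (268, np.float64(0.601), np.float64(0.279), np.float64(0.091)), (274, np.float64(0.61), np.float64(0.269), np.float64(0.053)), (280, np.float64(0.609), np.float64(0.255), np.float64(0.055)), (286, np.float64(0.609), np.float64(0.242), np.float64(0.054)), (292, np.float64(0.61), np.float64(0.229), np.float64(0.052)), (298, np.float64(0.61), np.float64(0.216), np.float64(0.051)), (304, np.float64(0.609), np.float64(0.202), np.float64(0.051)
[... 11330 characters left out ...]
6 [0, 0, 0, 0, 494, 491, 486, 272, 5, 7, 6, 5, 14, 16, 16, 15, 15, 14, 4, 5, 50, 51, 5]
0.7 [0, 0, 0, 0, 424, 271, 274, 273, 4, 328, 265, 247, 239, 216, 198, 182, 168, 152, 145, 147, 160, 150, 51]
0.74 [295, 296, 295, 294, 279, 272, 276, 275, 5, 401, 401, 402, 402, 401, 401, 401, 400, 401, 401, 400, 398, 376, 50]
0.78 [296, 296, 296, 288, 275, 271, 273, 276, 4, 384, 384, 386, 386, 386, 385, 398, 399, 399, 401, 400, 402, 400, 4]
0.82 [296, 296, 296, 269, 270, 271, 270, 277, 2, 0, 0, 0, 0, 0, 0, 0, 0, 0, 0, 0, 0, 0, 3]
0.86 [269, 269, 268, 267, 265, 0, -1, 0, 0, 0, 354, 369, 369, 367, 367, 367, 368, 371, 354, 0, 0, 0, 3]
0.9 [0, 0, 0, 0, 0, 0, 3, 0, 0, 0, 0, 0, 0, 0, 0, 0, 0, 0, 0, 0, 0, 0, 0]
```

View pics/c1.png

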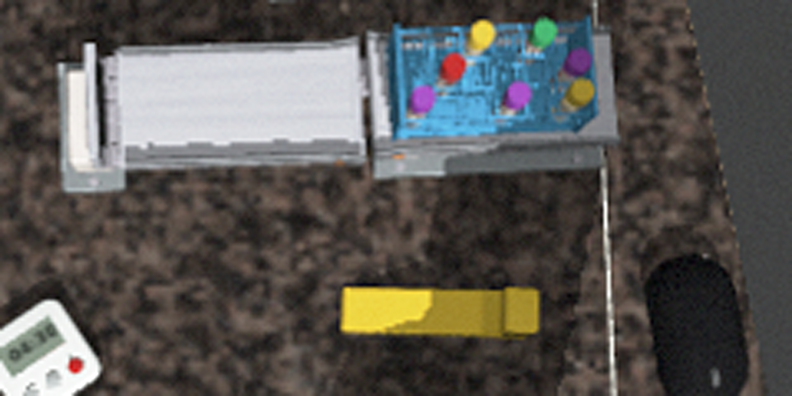

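```bash
python3 - <<'E'
from h import *
P=np.load("pics/topP.npy").reshape(-1,3);P=P[P[:,2]<.9]
for y in np.arange(-.06,.3,.04):
    s=P[(abs(P[:,1]-y)<.02)&(P[:,2]>.1)&(P[:,0]>.63)];print("mon",round(y,2),s[s[:,0].argsort()[:3]].round(3).tolist())
for x in np.arange(.34,.72,.04):
    s=P[(abs(P[:,0]-x)<.02)&(P[:,2]>.1)&(P[:,1]<-.09)];print("inst",round(x,2),s[(-s[:,1]).argsort()[:2]].round(3).tolist(), s[s[:,2]>.3][:,1].max(initial=-9).round(3))
# wedge block & edges, track edges
w=P[(abs(P[:,0]-.58)<.06)&(P[:,2]>.03)]
for y in(.15,.19,.23,-.03,.01,.05):
    s=w[(abs(w[:,1]-y)<.008)&(w[:,2]<.08)];print("track",y,s[:,0].min().round(4),s[:,0].max().round(4))
i=camera_info("wrist");st=read_state();from scipy.spatial.transform import Rotation as Ro
q=st["ee_rot"];T=Ro.from_quat([*q[1:],q[0]]);c=-np.array(i["R"]).T@i["t"]
print("cam in tool",T.inv().apply(c-st["eef_pos"]),"R tool->cam",(np.array(i["R"])@T.as_matrix()).round(3).tolist());print(T.as_matrix().round(3).tolist())
E
```

```text
mon -0.06 [[0.712, -0.04, 0.27], [0.712, -0.04, 0.279], [0.723, -0.04, 0.344]]
mon -0.02 [[0.683, -0.023, 0.122], [0.683, -0.019, 0.121], [0.683, -0.027, 0.12]]
mon 0.02 [[0.685, 0.006, 0.129], [0.685, 0.011, 0.129], [0.685, 0.009, 0.122]]
mon 0.06 [[0.687, 0.049, 0.13], [0.687, 0.044, 0.129], [0.688, 0.047, 0.121]]
mon 0.1 [[0.69, 0.094, 0.128], [0.69, 0.081, 0.12], [0.69, 0.089, 0.12]]
mon 0.14 [[0.692, 0.121, 0.122], [0.692, 0.123, 0.122], [0.693, 0.129, 0.121]]
mon 0.18 [[0.695, 0.163, 0.122], [0.696, 0.167, 0.119], [0.696, 0.163, 0.131]]
mon 0.22 [[0.698, 0.201, 0.12], [0.699, 0.211, 0.12], [0.699, 0.207, 0.126]]
mon 0.26 [[0.701, 0.247, 0.121], [0.701, 0.243, 0.121], [0.702, 0.241, 0.119]]
inst 0.34 [[0.358, -0.178, 0.151], [0.36, -0.179, 0.217]] -9.0
inst 0.38 [[0.397, -0.172, 0.201], [0.4, -0.172, 0.12]] -9.0
inst 0.42 [[0.435, -0.166, 0.202], [0.437, -0.166, 0.202]] -9.0
inst 0.46 [[0.478, -0.161, 0.228], [0.476, -0.161, 0.227]] -9.0
inst 0.5 [[0.518, -0.153, 0.244], [0.514, -0.154, 0.242]] -0.185
inst 0.54 [[0.557, -0.148, 0.15], [0.558, -0.148, 0.264]] -0.178
inst 0.58 [[0.598, -0.143, 0.248], [0.6, -0.143, 0.168]] -0.172
inst 0.62 [[0.64, -0.137, 0.242], [0.639, -0.137, 0.267]] -0.166
inst 0.66 [[0.678, -0.128, 0.173], [0.67, -0.128, 0.151]] -0.163
inst 0.7 [[0.719, -0.124, 0.218], [0.703, -0.124, 0.152]] -0.232
track 0.15 0.5405 0.6218
track 0.19 0.5386 0.619
track 0.23 0.5372 0.6189
track -0.03 0.5464 0.6231
track 0.01 0.5451 0.626
track 0.05 0.5437 0.6251
cam in tool [ 0.08150468  0.00035795 -0.19245939] R tool->cam [[0.001, 1.0, 0.0], [-0.955, 0.001, -0.298], [-0.298, -0.0, 0.955]]
[[0.898, 0.44, -0.001], [0.44, -0.898, 0.001], [-0.0, -0.001, -1.0]]
```

```bash
cat >> h.py <<'E'
from scipy.spatial.transform import Rotation as Ro
def tool():
    s=read_state();q=s["ee_rot"];return s["eef_pos"],Ro.from_quat([*q[1:],q[0]])
def goal(x,y,z,yaw):
    p,T=tool();a=np.radians(yaw);c,s=np.cos(a),np.sin(a)
    G=Ro.from_matrix(np.array([[c,s,0],[s,-c,0],[0,0,-1]]))
    print("at",np.round(p,4),"shift mm",(1000*T.inv().apply(np.array([x,y,z])-p)).round(1),"turn",np.degrees((T.inv()*G).as_rotvec()).round(1))
E
python3 -c "
from h import *
goal(.4385,.004,.35,86)"
```

```text
at [ 0.2749 -0.5608  0.1914] shift mm [ 395.5 -435.3 -158. ] turn [ -0.1  -0.  -59.9]
```

{"fn": "arm_command", "kwargs": {
  "series": [
    {"z": -50},
    {"z": -100},
    {"z": -160},
    {"z": -160},
    {"x": 395,"y": -435,"z": -160,"az": -60},
    {"x": 395,"y": -435,"z": -160,"az": -60},
    {"x": 395,"y": -435,"z": -160,"az": -60},
    {"x": 395,"y": -435,"z": -160,"az": -60}
  ],
  "grip_force": 20
}}

```text
invalid input at $.series[0]: expected keys ax, ay, az, x, y, z, hand
```

```bash
python3 -c "
from h import *
goal(.4385,.004,.35,86)"
```

```text
at [ 0.2749 -0.5608  0.1914] shift mm [ 395.5 -435.3 -158. ] turn [ -0.1  -0.  -59.9]
```

{"fn": "arm_command", "kwargs": {
  "series": [
    {"x": 0,"y": 0,"z": -50,"ax": 0,"ay": 0,"az": 0,"hand": 100},
    {"x": 0,"y": 0,"z": -100,"ax": 0,"ay": 0,"az": 0,"hand": 100},
    {"x": 0,"y": 0,"z": -160,"ax": 0,"ay": 0,"az": 0,"hand": 100},
    {"x": 0,"y": 0,"z": -160,"ax": 0,"ay": 0,"az": 0,"hand": 100},
    {"x": 395,"y": -435,"z": -160,"ax": 0,"ay": 0,"az": -60,"hand": 100},
    {"x": 395,"y": -435,"z": -160,"ax": 0,"ay": 0,"az": -60,"hand": 100},
    {"x": 395,"y": -435,"z": -160,"ax": 0,"ay": 0,"az": -60,"hand": 100},
    {"x": 395,"y": -435,"z": -160,"ax": 0,"ay": 0,"az": -60,"hand": 100}
  ],
  "grip_force": 20
}}

```text
time: 0.9
eef_pos: [0.3306, -0.3669, 0.3513]
ee_rot: [-0.0, 0.862, 0.506, -0.0]
ft_force: [0.8, -1.0, 0.2]
gripper_width: 1.003
grasp_force: 0.0
```

```bash
python3 -c "
from h import *
goal(.4385,.004,.35,86)"
```

```text
at [ 0.3306 -0.3669  0.3513] shift mm [376.5 -86.5   1.4] turn [ -0.1  -0.  -25.2]
```

{"fn": "arm_command", "kwargs": {
  "series": [
    {"x": 376,"y": -86,"z": 1,"ax": 0,"ay": 0,"az": -25,"hand": 100},
    {"x": 376,"y": -86,"z": 1,"ax": 0,"ay": 0,"az": -25,"hand": 100},
    {"x": 376,"y": -86,"z": 1,"ax": 0,"ay": 0,"az": -25,"hand": 100},
    {"x": 376,"y": -86,"z": 1,"ax": 0,"ay": 0,"az": -25,"hand": 100},
    {"x": 376,"y": -86,"z": 1,"ax": 0,"ay": 0,"az": -25,"hand": 100},
    {"x": 376,"y": -86,"z": 1,"ax": 0,"ay": 0,"az": -25,"hand": 100},
    {"x": 376,"y": -86,"z": 1,"ax": 0,"ay": 0,"az": -25,"hand": 100},
    {"x": 376,"y": -86,"z": 1,"ax": 0,"ay": 0,"az": -25,"hand": 100}
  ]
}}

```text
time: 1.7
eef_pos: [0.4409, 0.0039, 0.3508]
ee_rot: [-0.0, 0.734, 0.68, 0.0]
ft_force: [1.5, 0.5, 0.8]
gripper_width: 1.001
grasp_force: 0.0
```

```bash
python3 -c "
from h import *
goal(.4385,.004,.14,86)"
```

```text
at [0.4409 0.0039 0.3508] shift mm [-1.000e-01 -2.400e+00  2.108e+02] turn [-0.  -0.  -0.4]
```

{"fn": "arm_command", "kwargs": {
  "series": [
    {"x": 0,"y": -2,"z": 50,"ax": 0,"ay": 0,"az": 0,"hand": 100},
    {"x": 0,"y": -2,"z": 100,"ax": 0,"ay": 0,"az": 0,"hand": 100},
    {"x": 0,"y": -2,"z": 150,"ax": 0,"ay": 0,"az": 0,"hand": 100},
    {"x": 0,"y": -2,"z": 180,"ax": 0,"ay": 0,"az": 0,"hand": 100},
    {"x": 0,"y": -2,"z": 210,"ax": 0,"ay": 0,"az": 0,"hand": 100},
    {"x": 0,"y": -2,"z": 210,"ax": 0,"ay": 0,"az": 0,"hand": 100},
    {"x": 0,"y": -2,"z": 210,"ax": 0,"ay": 0,"az": 0,"hand": 100},
    {"x": 0,"y": -2,"z": 210,"ax": 0,"ay": 0,"az": 0,"hand": 100}
  ]
}}

```text
time: 2.5
eef_pos: [0.44, 0.0008, 0.1425]
ee_rot: [0.001, 0.734, 0.679, 0.001]
ft_force: [-0.7, -0.9, 0.3]
gripper_width: 0.997
grasp_force: 0.0
```

```bash
python3 - <<'E'
from h import *
i,p,d=grab("wrist","w1")
h=cv2.cvtColor(p,cv2.COLOR_BGR2HSV)
m=((h[...,0]>20)&(h[...,0]<33)&(h[...,1]>130)&(h[...,2]>60)).astype(np.uint8)
n,l,s,c=cv2.connectedComponentsWithStats(m);k=1+s[1:,4].argmax();print(s[k])
vs,us=np.where(l==k);P=np.array([pt(i,d,u,v) for u,v in zip(us[::3],vs[::3])]);P=P[d[vs[::3],us[::3]]>0]
for a,b in((.001,.01),(.01,.02),(.02,.03),(.05,.06)):
    q=P[(P[:,2]>a)&(P[:,2]<b)]
    if len(q): print(a,len(q),q.mean(0).round(4),np.percentile(q,[2,98],0).round(4).tolist())
goal(.4385,.004,.02,86)
E
```

```text
[ 290   81   42  167 6362]
0.001 384 [0.4435 0.1035 0.0069] [[0.4282, 0.0902, 0.0028], [0.4582, 0.1158, 0.0099]]
0.01 574 [0.4421 0.0736 0.0149] [[0.4272, 0.0536, 0.0103], [0.4568, 0.0931, 0.0197]]
0.02 499 [0.4398 0.0384 0.0242] [[0.425, 0.0222, 0.0202], [0.4539, 0.0566, 0.0295]]
0.05 369 [0.4379 0.0033 0.0553] [[0.4236, -0.008, 0.0519], [0.4521, 0.0135, 0.0571]]
at [0.4401 0.0008 0.1426] shift mm [  3.1  -2.1 122.6] turn [ 0.1  0.  -0.5]
```

View pics/w1.png

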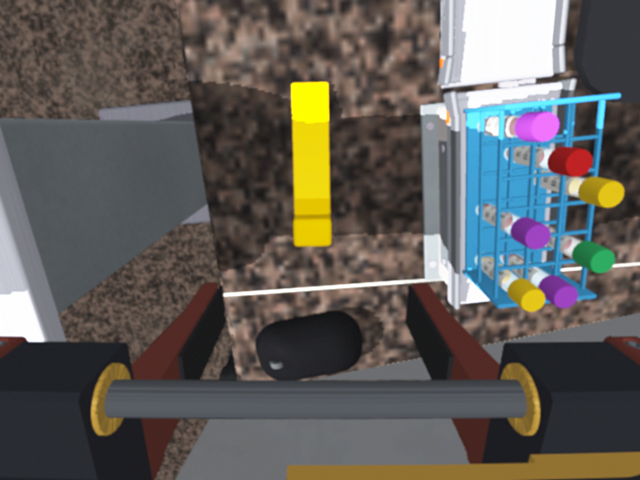

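{"fn": "arm_command", "kwargs": {
  "series": [
    {"x": 0,"y": -2,"z": 40,"ax": 0,"ay": 0,"az": -1,"hand": 100},
    {"x": 0,"y": -2,"z": 80,"ax": 0,"ay": 0,"az": -1,"hand": 100},
    {"x": 0,"y": -2,"z": 105,"ax": 0,"ay": 0,"az": -1,"hand": 100},
    {"x": 0,"y": -2,"z": 122,"ax": 0,"ay": 0,"az": -1,"hand": 100},
    {"x": 0,"y": -2,"z": 122,"ax": 0,"ay": 0,"az": -1,"hand": 100},
    {"x": 0,"y": -2,"z": 122,"ax": 0,"ay": 0,"az": -1,"hand": 0},
    {"x": 0,"y": -2,"z": 122,"ax": 0,"ay": 0,"az": -1,"hand": 0},
    {"x": 0,"y": -2,"z": 122,"ax": 0,"ay": 0,"az": -1,"hand": 0}
  ],
  "grip_force": 25
}}

```text
time: 3.35
eef_pos: [0.4381, 0.0007, 0.0204]
ee_rot: [0.001, 0.729, 0.685, 0.001]
ft_force: [-0.3, 0.3, -0.3]
gripper_width: 0.77
grasp_force: 0.0
```

{"fn": "arm_command", "kwargs": {
  "series": [
    {"x": 0,"y": 0,"z": 0,"ax": 0,"ay": 0,"az": 0,"hand": 0},
    {"x": 0,"y": 0,"z": 0,"ax": 0,"ay": 0,"az": 0,"hand": 0},
    {"x": 0,"y": 0,"z": 0,"ax": 0,"ay": 0,"az": 0,"hand": 0},
    {"x": 0,"y": 0,"z": 0,"ax": 0,"ay": 0,"az": 0,"hand": 0},
    {"x": 0,"y": 0,"z": 0,"ax": 0,"ay": 0,"az": 0,"hand": 0},
    {"x": 0,"y": 0,"z": 0,"ax": 0,"ay": 0,"az": 0,"hand": 0},
    {"x": 0,"y": 0,"z": 0,"ax": 0,"ay": 0,"az": 0,"hand": 0},
    {"x": 0,"y": 0,"z": -15,"ax": 0,"ay": 0,"az": 0,"hand": 0}
  ]
}}

```text
time: 4.15
eef_pos: [0.4356, 0.0008, 0.033]
ee_rot: [-0.001, 0.728, 0.685, -0.001]
ft_force: [0.1, 0.5, -0.7]
gripper_width: 0.339
grasp_force: 25.0
```

```bash
python3 - <<'E'
from h import *
# track line from wrist view w1: rails, orange marks
i=camera_info("wrist");print(read_state()["gripper_width"])
P=np.load("pics/topP.npy").reshape(-1,3)
for side,f in(("front",np.min),("back",np.max)):
  for r,zr in(((.13,.26),(.052,.075)),((-.05,.085),(.06,.075))):
    pts=[]
    for y in np.arange(*r,.006):
        s=P[(abs(P[:,1]-y)<.004)&(P[:,2]>zr[0])&(P[:,2]<zr[1])&(abs(P[:,0]-.58)<.06)]
        if len(s)>2: pts.append((y,np.percentile(s[:,0],5 if side=="front" else 95)))
    a=np.array(pts);print(side,r,np.polyfit(a[:,0]-.1,a[:,1],1).round(4))
goal(.438,.0007,.035,90)
E
```

```text
0.338852399635828
front (0.13, 0.26) [-0.0155  0.5418]
front (-0.05, 0.085) [-0.0356  0.5426]
back (0.13, 0.26) [-0.0582  0.6225]
back (-0.05, 0.085) [0.0159 0.6144]
at [0.4356 0.0008 0.033 ] shift mm [ 0.   2.4 -2. ] turn [-0.2 -0.  -3.5]
```

{"fn": "arm_command", "kwargs": {
  "series": [
    {"x": 0,"y": -10,"z": -5,"ax": 0,"ay": 0,"az": 8.5,"hand": 0},
    {"x": 10,"y": -25,"z": -5,"ax": 0,"ay": 0,"az": 17,"hand": 0},
    {"x": 25,"y": -35,"z": -5,"ax": 0,"ay": 0,"az": 25.5,"hand": 0},
    {"x": 45,"y": -44,"z": -5,"ax": 0,"ay": 0,"az": 34,"hand": 0},
    {"x": 70,"y": -44,"z": -5,"ax": 0,"ay": 0,"az": 42.5,"hand": 0},
    {"x": 95,"y": -44,"z": -5,"ax": 0,"ay": 0,"az": 51,"hand": 0},
    {"x": 120,"y": -44,"z": -5,"ax": 0,"ay": 0,"az": 59.5,"hand": 0},
    {"x": 135,"y": -44,"z": -5,"ax": 0,"ay": 0,"az": 68,"hand": 0}
  ]
}}

```text
time: 4.95
eef_pos: [0.4012, 0.1403, 0.0391]
ee_rot: [-0.0, 0.987, 0.159, 0.0]
ft_force: [-0.7, -0.4, -0.3]
gripper_width: 0.339
grasp_force: 25.0
```

```bash
python3 - <<'E'
from h import *
print(read_state()["joint_positions"].round(2))
goal(.400,.139,.035,1.5)
E
```

```text
[-0.14  0.32 -0.36  2.2   0.18  0.65 -1.88]
at [0.4012 0.1403 0.0391] shift mm [-1.5  0.9  4.1] turn [-0.  -0.  16.7]
```

{"fn": "arm_command", "kwargs": {
  "series": [
    {"x": -1,"y": 1,"z": 0,"ax": 0,"ay": 0,"az": 8.5,"hand": 0},
    {"x": -1,"y": 1,"z": 0,"ax": 0,"ay": 0,"az": 16.7,"hand": 0},
    {"x": -1,"y": 1,"z": 4,"ax": 0,"ay": 0,"az": 16.7,"hand": 0},
    {"x": -1,"y": 1,"z": 8,"ax": 0,"ay": 0,"az": 16.7,"hand": 0},
    {"x": -1,"y": 1,"z": 12,"ax": 0,"ay": 0,"az": 16.7,"hand": 0},
    {"x": -1,"y": 1,"z": 14,"ax": 0,"ay": 0,"az": 16.7,"hand": 0},
    {"x": -1,"y": 1,"z": 14,"ax": 0,"ay": 0,"az": 16.7,"hand": 0},
    {"x": -1,"y": 1,"z": 14,"ax": 0,"ay": 0,"az": 16.7,"hand": 0}
  ]
}}

```text
time: 5.75
eef_pos: [0.4007, 0.1369, 0.025]
ee_rot: [0.0, 1.0, 0.016, -0.0]
ft_force: [-0.2, 0.0, -0.7]
gripper_width: 0.333
grasp_force: 25.0
```

```bash
python3 - <<'E'
from h import *
i,p,d=grab("wrist","w2");i2,p2,d2=grab("scene","s2");cv2.imwrite("pics/s2c.png",cv2.resize(p2[140:320,200:440],None,fx=3.3,fy=3.3,interpolation=2))
h=cv2.cvtColor(p,cv2.COLOR_BGR2HSV)
def comps(hsv,i,d,lo,hi,smin,mn):
    m=cv2.inRange(hsv,lo,hi);n,l,s,c=cv2.connectedComponentsWithStats(m)
    for k in range(1,n):
        if s[k,4]>=mn:
            vs,us=np.where(l==k);q=np.array([pt(i,d,u,v) for u,v in zip(us,vs) if d[v,u]>0])
            if len(q):print(s[k],np.median(q,0).round(4),q.min(0).round(4),q.max(0).round(4))
print("orange");comps(h,i,d,(8,150,120),(18,255,255),0,15)
print("yellow");comps(h,i,d,(20,130,60),(33,255,255),0,300)
print("scene orange");comps(cv2.cvtColor(p2,cv2.COLOR_BGR2HSV),i2,d2,(6,120,120),(18,255,255),0,2)
goal(.4,.139,.02,1.5)
E
```

```text
orange
yellow
[  282    55    67   274 16715] [0.449  0.1375 0.0267] [ 0.354   0.1144 -0.0023] [0.5184 0.1555 0.0673]
[233 364  17  73 652] [0.4276 0.1527 0.154 ] [0.4136 0.152  0.143 ] [0.4325 0.1537 0.158 ]
[381 364  17  74 651] [0.4286 0.1213 0.1542] [0.4172 0.1199 0.1436] [0.4334 0.122  0.1582]
[ 132  455  400   25 7032] [0.4195 0.1255 0.163 ] [0.4071 0.0949 0.1503] [0.4221 0.1741 0.1663]
scene orange
[310 164   3   3   5] [0.5919 0.0465 0.136 ] [0.5895 0.0384 0.1225] [0.6001 0.0529 0.1383]
[383 247   3   9  11] [0.3655 0.2106 0.1515] [0.3649 0.2074 0.1401] [0.3659 0.215  0.1625]
[380 258   2   4   4] [0.3883 0.1553 0.0629] [0.388  0.1512 0.0605] [0.3892 0.1589 0.0654]
[ 45 312  10  11  63] [0.7597 0.5626 0.1375] [0.757  0.5557 0.1302] [0.7635 0.5694 0.1434]
at [0.4008 0.137  0.0252] shift mm [-0.8 -2.1  5.2] turn [-0.  -0.   0.3]
```

View pics/w2.png

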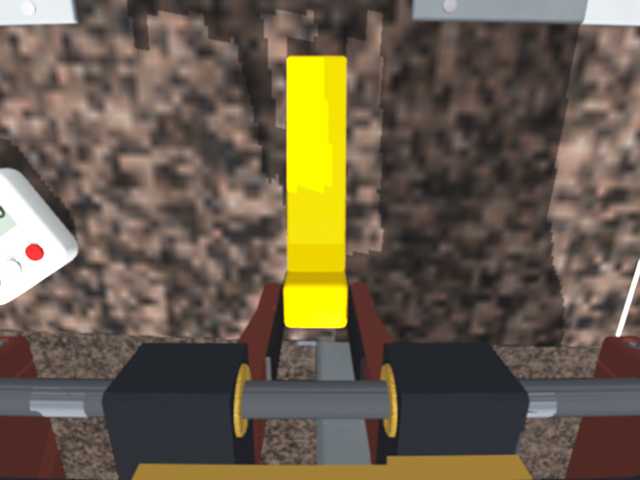

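```bash
python3 - <<'E'
from h import *
i=camera_info("wrist")
for u,v in((0,24),(40,23),(76,22),(414,22),(500,22),(580,23)): print(u,v,plane(i,u,v,.005).round(4))
for u,v in((288,57),(346,57),(28,8),(450,6)): print(u,v,plane(i,u,v,.004).round(4))
E
```

```text
0 24 [0.5284 0.3037 0.005 ]
40 23 [0.529  0.2823 0.005 ]
76 22 [0.5297 0.2632 0.005 ]
414 22 [0.5343 0.0903 0.005 ]
500 22 [0.5363 0.0462 0.005 ]
580 23 [0.5379 0.0044 0.005 ]
288 57 [0.5159 0.1542 0.004 ]
346 57 [0.5169 0.1239 0.004 ]
28 8 [0.5361 0.2881 0.004 ]
450 6 [0.5426 0.0725 0.004 ]
```

View pics/s2c.png

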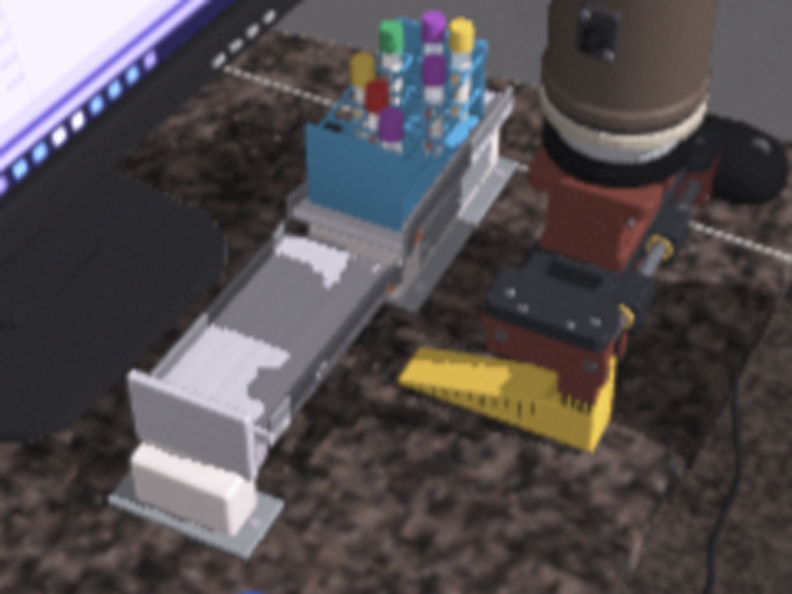

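{"fn": "arm_command", "kwargs": {
  "series": [
    {"x": 0,"y": 2,"z": 2,"ax": 0,"ay": 0,"az": 0,"hand": 0},
    {"x": 0,"y": 2,"z": 4,"ax": 0,"ay": 0,"az": 0,"hand": 0},
    {"x": 5,"y": 2,"z": 4,"ax": 0,"ay": 0,"az": 0,"hand": 0},
    {"x": 15,"y": 2,"z": 4,"ax": 0,"ay": 0,"az": 0,"hand": 0},
    {"x": 27,"y": 2,"z": 4,"ax": 0,"ay": 0,"az": 0,"hand": 0},
    {"x": 39,"y": 2,"z": 4,"ax": 0,"ay": 0,"az": 0,"hand": 0},
    {"x": 50,"y": 2,"z": 4,"ax": 0,"ay": 0,"az": 0,"hand": 0},
    {"x": 60,"y": 2,"z": 4,"ax": 0,"ay": 0,"az": 0,"hand": 0}
  ]
}}

```text
time: 6.65
eef_pos: [0.4619, 0.1369, 0.021]
ee_rot: [-0.0, 1.0, 0.015, -0.0]
ft_force: [-0.7, 0.2, -1.4]
gripper_width: 0.339
grasp_force: 25.0
```

{"fn": "arm_command", "kwargs": {
  "series": [
    {"x": 3,"y": 0,"z": 0,"ax": 0,"ay": 0,"az": 0,"hand": 0},
    {"x": 6,"y": 0,"z": 0,"ax": 0,"ay": 0,"az": 0,"hand": 0},
    {"x": 9,"y": 0,"z": 0,"ax": 0,"ay": 0,"az": 0,"hand": 0},
    {"x": 12,"y": 0,"z": 0,"ax": 0,"ay": 0,"az": 0,"hand": 0},
    {"x": 15,"y": 0,"z": 0,"ax": 0,"ay": 0,"az": 0,"hand": 0},
    {"x": 18,"y": 0,"z": 0,"ax": 0,"ay": 0,"az": 0,"hand": 0},
    {"x": 20,"y": 0,"z": 0,"ax": 0,"ay": 0,"az": 0,"hand": 0},
    {"x": 20,"y": 0,"z": 0,"ax": 0,"ay": 0,"az": 0,"hand": 0}
  ]
}}

```text
time: 7.45
eef_pos: [0.4788, 0.137, 0.0205]
ee_rot: [0.001, 1.0, 0.016, -0.002]
ft_force: [-3.8, -0.5, -2.0]
gripper_width: 0.337
grasp_force: 25.0
```

```bash
cat > flap.py <<'E'
from h import *
import sys
i,p,d=grab("scene","f"+sys.argv[1])
i3,p3,d3=grab("top","t"+sys.argv[1])
for nm,ii,dd in(("scene",i,d),("top",i3,d3)):
    P=np.array([pt(ii,dd,u,v) for v in range(120,320) for u in range(200,460) if dd[v,u]>0])
    for y in(.115,.13,.16,.19,.22,.25):
        s=P[(abs(P[:,1]-y)<.006)&(abs(P[:,0]-.585)<.02)&(P[:,2]>.03)&(P[:,2]<.075)]
        print(nm,y,len(s),np.median(s[:,2]).round(4) if len(s) else None)
    s=P[(abs(P[:,1]-.088)<.004)&(abs(P[:,0]-.585)<.02)&(P[:,2]<.075)&(P[:,2]>.05)];print("deck",len(s),np.median(s[:,2]))
cv2.imwrite(f"pics/f{sys.argv[1]}c.png",cv2.resize(p[170:290,240:400],None,fx=5,fy=5,interpolation=2))
goal(.505,.137,.0204,1.8)
E
python3 flap.py 1
```

```text
scene 0.115 62 0.0517
scene 0.13 76 0.0526
scene 0.16 88 0.054
scene 0.19 88 0.0553
scene 0.22 97 0.0567
scene 0.25 84 0.0583
deck 103 0.06312418615511306
top 0.115 0 None
top 0.13 0 None
top 0.16 32 0.0525
top 0.19 59 0.0536
top 0.22 90 0.0551
top 0.25 108 0.0568
deck 0 nan
at [0.4789 0.137  0.0206] shift mm [26.1  0.8  0.1] turn [0.1 0.2 0. ]
  return _methods._mean(a, axis=axis, dtype=dtype,
  ret = ret.dtype.type(ret / rcount)
```

{"fn": "arm_command", "kwargs": {
  "series": [
    {"x": 3,"y": 0,"z": 0,"ax": 0,"ay": 0,"az": 0,"hand": 0},
    {"x": 6,"y": 0,"z": 0,"ax": 0,"ay": 0,"az": 0,"hand": 0},
    {"x": 9,"y": 0,"z": 0,"ax": 0,"ay": 0,"az": 0,"hand": 0},
    {"x": 12,"y": 0,"z": 0,"ax": 0,"ay": 0,"az": 0,"hand": 0},
    {"x": 15,"y": 0,"z": 0,"ax": 0,"ay": 0,"az": 0,"hand": 0},
    {"x": 18,"y": 0,"z": 0,"ax": 0,"ay": 0,"az": 0,"hand": 0},
    {"x": 20,"y": 0,"z": 0,"ax": 0,"ay": 0,"az": 0,"hand": 0},
    {"x": 20,"y": 0,"z": 0,"ax": 0,"ay": 0,"az": 0,"hand": 0}
  ]
}}

```text
time: 8.35
eef_pos: [0.4998, 0.1378, 0.0207]
ee_rot: [0.0, 1.0, 0.016, -0.001]
ft_force: [-3.7, -0.8, -3.4]
gripper_width: 0.338
grasp_force: 25.0
```

```bash
python3 flap.py 2 2>/dev/null
```

```text
scene 0.115 18 0.0584
scene 0.13 37 0.0588
scene 0.16 87 0.0587
scene 0.19 92 0.0589
scene 0.22 98 0.0593
scene 0.25 95 0.0591
deck 52 0.06680850773320518
top 0.115 0 None
top 0.13 0 None
top 0.16 0 None
top 0.19 0 None
top 0.22 90 0.0574
top 0.25 107 0.0573
deck 0 nan
at [0.5    0.1378 0.0208] shift mm [5.  1.  0.4] turn [ 0.   0.1 -0. ]
```

View pics/f2c.png

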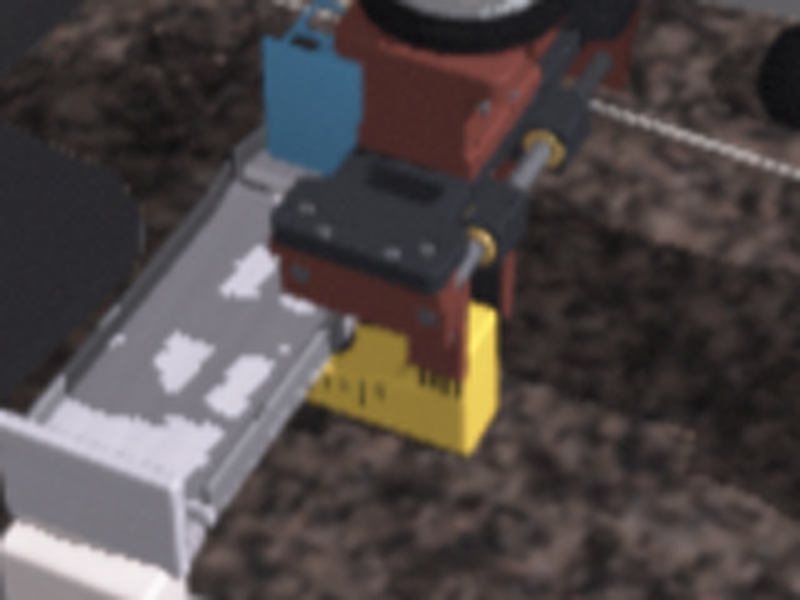

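{"fn": "arm_command", "kwargs": {
  "series": [
    {"x": 1,"y": 0,"z": 0,"ax": 0,"ay": 0,"az": 0,"hand": 0},
    {"x": 2,"y": 0,"z": 0,"ax": 0,"ay": 0,"az": 0,"hand": 0},
    {"x": 3,"y": 0,"z": 0,"ax": 0,"ay": 0,"az": 0,"hand": 0},
    {"x": 3,"y": 0,"z": 0,"ax": 0,"ay": 0,"az": 0,"hand": 0},
    {"x": 3,"y": 0,"z": 0,"ax": 0,"ay": 0,"az": 0,"hand": 60},
    {"x": 3,"y": 0,"z": 0,"ax": 0,"ay": 0,"az": 0,"hand": 60},
    {"x": 3,"y": 0,"z": 0,"ax": 0,"ay": 0,"az": 0,"hand": 60},
    {"x": 3,"y": 0,"z": 0,"ax": 0,"ay": 0,"az": 0,"hand": 60}
  ]
}}

```text
time: 9.25
eef_pos: [0.5046, 0.1385, 0.0216]
ee_rot: [-0.0, 1.0, 0.016, 0.001]
ft_force: [0.0, -0.6, -0.0]
gripper_width: 0.598
grasp_force: 0.0
```

```bash
python3 flap.py 3 2>/dev/null
```

```text
scene 0.115 6 0.0578
scene 0.13 24 0.0588
scene 0.16 83 0.0587
scene 0.19 90 0.0585
scene 0.22 103 0.0589
scene 0.25 90 0.059
deck 40 0.06769388971613133
top 0.115 0 None
top 0.13 0 None
top 0.16 0 None
top 0.19 0 None
top 0.22 89 0.0574
top 0.25 108 0.0573
deck 0 nan
at [0.5042 0.1384 0.0214] shift mm [0.7 1.4 1. ] turn [-0.  -0.1 -0. ]
```

{"fn": "arm_command", "kwargs": {
  "series": [
    {"x": -20,"y": 0,"z": 0,"ax": 0,"ay": 0,"az": 0,"hand": 70},
    {"x": -60,"y": 0,"z": 0,"ax": 0,"ay": 0,"az": 0,"hand": 70},
    {"x": -90,"y": 0,"z": -20,"ax": 0,"ay": 0,"az": 0,"hand": 50},
    {"x": -100,"y": 0,"z": -65,"ax": 0,"ay": 0,"az": 0,"hand": 0},
    {"x": -100,"y": 0,"z": -110,"ax": 0,"ay": 0,"az": 0,"hand": 0},
    {"x": -100,"y": 0,"z": -160,"ax": 0,"ay": 0,"az": 0,"hand": 0},
    {"x": -100,"y": 0,"z": -210,"ax": 0,"ay": 0,"az": 0,"hand": 0},
    {"x": -100,"y": 0,"z": -210,"ax": 0,"ay": 0,"az": 0,"hand": 0}
  ]
}}

```text
time: 10.15
eef_pos: [0.4072, 0.1366, 0.2377]
ee_rot: [-0.002, 1.0, 0.016, 0.006]
ft_force: [-0.4, -0.0, -0.5]
gripper_width: 0.195
grasp_force: 0.0
```

```bash
python3 flap.py 4 2>/dev/null; python3 - <<'E'
from h import *
i,p,d=grab("wrist","w4")
h=cv2.cvtColor(p,cv2.COLOR_BGR2HSV)
def comps(hsv,i,d,lo,hi,mn):
    m=cv2.inRange(hsv,lo,hi);n,l,s,c=cv2.connectedComponentsWithStats(m)
    for k in range(1,n):
        if s[k,4]>=mn:
            vs,us=np.where(l==k);q=np.array([pt(i,d,u,v) for u,v in zip(us,vs) if d[v,u]>0])
            if len(q):print(s[k],np.median(q,0).round(4),q.min(0).round(4),q.max(0).round(4))
print("orange");comps(h,i,d,(5,120,120),(18,255,255),8)
j=camera_info("scene");p=cv2.imread("pics/f4.png");d=np.load("pics/f4.npy")
print("scene");comps(cv2.cvtColor(p,cv2.COLOR_BGR2HSV),j,d,(5,90,100),(18,255,255),2)
E
```

```text
scene 0.115 84 0.0587
scene 0.13 86 0.0587
scene 0.16 95 0.0587
scene 0.19 88 0.0586
scene 0.22 101 0.059
scene 0.25 96 0.0589
deck 111 0.062067730911016694
top 0.115 90 0.057
top 0.13 93 0.057
top 0.16 105 0.0572
top 0.19 92 0.0575
top 0.22 90 0.0576
top 0.25 107 0.0576
deck 59 0.058373842755270244
at [0.4044 0.1352 0.2323] shift mm [ 99.9   1.5 212.2] turn [-0.  -0.2 -0. ]
orange
[379  63   6   3  10] [0.5414 0.0789 0.0562] [0.5403 0.0765 0.0552] [0.5417 0.0813 0.0614]
[335  64   6   3  16] [ 5.463e-01  1.169e-01 -2.000e-04] [ 0.5399  0.1132 -0.0022] [0.5476 0.12   0.0561]
scene
[138   2   3   3   3] [ 1.0319 -0.0189  0.3514] [ 0.8946 -0.0217  0.3503] [1.0326 0.1135 0.4194]
[128   4   2   2   2] [0.9066 0.1239 0.4201] [0.9059 0.1224 0.4185] [0.9074 0.1254 0.4216]
[406 106   9   8  21] [0.378  0.1243 0.366 ] [0.3745 0.1224 0.36  ] [0.3872 0.1272 0.3702]
[400 121   5   9  17] [0.3748 0.1697 0.3657] [0.372  0.1674 0.3565] [0.3793 0.172  0.3711]
[310 163   4   4   7] [0.5913 0.0471 0.1367] [0.5882 0.033  0.1224] [0.5999 0.0528 0.1381]
[192 199   4   5  10] [0.7193 0.259  0.1492] [0.718  0.2546 0.1456] [0.7204 0.2636 0.1542]
[326 211   2   2   3] [0.5409 0.0804 0.0551] [0.5406 0.0744 0.0526] [0.5418 0.0811 0.0586]
[317 223   2   2   3] [0.54   0.1165 0.0551] [0.54   0.0894 0.0227] [0.5548 0.1208 0.0559]
[334 257   2   2   2] [0.49   0.1402 0.002 ] [0.4895 0.139  0.0013] [0.4905 0.1414 0.0026]
[ 117  281   58   57 1254] [0.6895 0.4477 0.0339] [ 0.6726  0.3618 -0.0025] [0.8056 0.4744 0.0521]
[ 44 311  11  13  83] [0.7599 0.5631 0.1371] [0.7572 0.555  0.1291] [0.7629 0.5704 0.1443]
```

View pics/f4c.png

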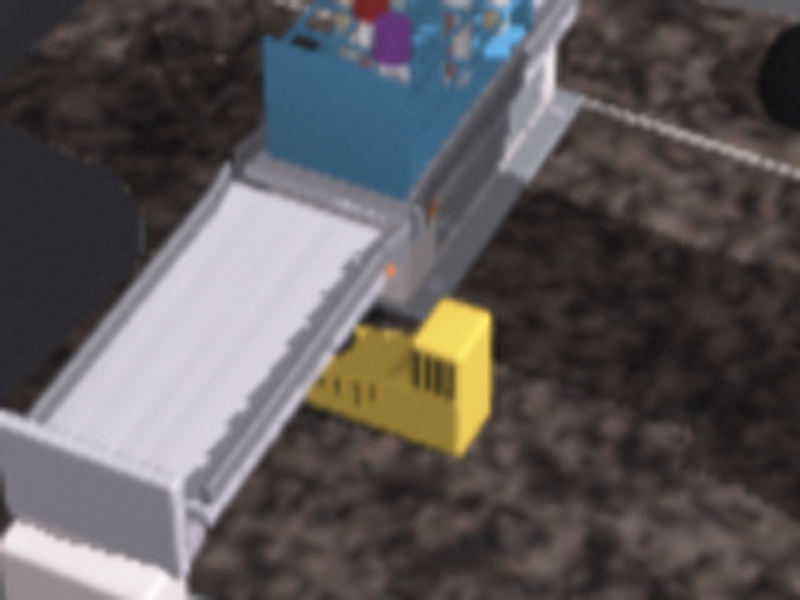

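```bash
python3 - <<'E'
from h import *
i=camera_info("top");p=cv2.imread("pics/t4.png");d=np.load("pics/t4.npy")
h=cv2.cvtColor(p,cv2.COLOR_BGR2HSV);m=cv2.inRange(h,(95,110,60),(115,255,255));m[:170]=0;m[240:]=0;m[:,:340]=0;m[:,440:]=0
vs,us=np.where(m>0);q=np.array([pt(i,d,u,v) for u,v in zip(us,vs) if d[v,u]>0])
q=q[(q[:,2]>.06)&(q[:,2]<.15)]
for a,b in((.06,.08),(.08,.1),(.1,.115),(.115,.125)):
    s=q[(q[:,2]>a)&(q[:,2]<b)];print(a,len(s),np.percentile(s,[1,99],0).round(3).tolist() if len(s)>3 else 0)
goal(.58,-.064,.25,91.8);print(read_state()["joint_positions"].round(2))
E
```

```text
0.06 165 [[0.556, -0.036, 0.06], [0.624, 0.084, 0.079]]
0.08 151 [[0.554, -0.036, 0.08], [0.616, 0.088, 0.099]]
0.1 209 [[0.555, -0.038, 0.1], [0.616, 0.088, 0.115]]
0.115 84 [[0.555, -0.038, 0.115], [0.616, 0.088, 0.122]]
at [0.4035 0.1349 0.2309] shift mm [170.2 204.3 -19. ] turn [  0.  -0. -90.]
[-0.12  0.05 -0.33  1.97  0.02  1.12 -1.99]
```

{"fn": "arm_command", "kwargs": {
  "series": [
    {"x": 0,"y": 50,"z": -20,"ax": 0,"ay": 0,"az": -8.5,"hand": 0},
    {"x": 20,"y": 90,"z": -20,"ax": 0,"ay": 0,"az": -17,"hand": 0},
    {"x": 50,"y": 125,"z": -20,"ax": 0,"ay": 0,"az": -25.5,"hand": 0},
    {"x": 80,"y": 155,"z": -20,"ax": 0,"ay": 0,"az": -34,"hand": 0},
    {"x": 110,"y": 180,"z": -20,"ax": 0,"ay": 0,"az": -42.5,"hand": 0},
    {"x": 140,"y": 204,"z": -20,"ax": 0,"ay": 0,"az": -51,"hand": 0},
    {"x": 174,"y": 204,"z": -20,"ax": 0,"ay": 0,"az": -59.5,"hand": 0},
    {"x": 174,"y": 204,"z": -20,"ax": 0,"ay": 0,"az": -68,"hand": 0}
  ]
}}

```text
time: 11.1
eef_pos: [0.5859, -0.0639, 0.2472]
ee_rot: [-0.002, 0.836, 0.549, -0.002]
ft_force: [0.4, 0.5, -0.0]
gripper_width: 0.006
grasp_force: 0.0
```

```bash
python3 - <<'E'
from h import *
goal(.584,-.064,.16,91.8);print(read_state()["joint_positions"].round(2))
E
```

```text
at [ 0.5859 -0.0639  0.2472] shift mm [-0.8 -1.3 87.2] turn [ -0.3  -0.  -25.1]
[ 0.17  0.32 -0.19  1.6   0.06  1.23 -0.44]
```

{"fn": "arm_command", "kwargs": {
  "series": [
    {"x": -1,"y": -1,"z": 0,"ax": 0,"ay": 0,"az": -8.5,"hand": 0},
    {"x": -1,"y": -1,"z": 0,"ax": 0,"ay": 0,"az": -17,"hand": 0},
    {"x": -1,"y": -1,"z": 0,"ax": 0,"ay": 0,"az": -25,"hand": 0},
    {"x": -1,"y": -1,"z": 30,"ax": 0,"ay": 0,"az": -25,"hand": 0},
    {"x": -1,"y": -1,"z": 65,"ax": 0,"ay": 0,"az": -25,"hand": 0},
    {"x": -1,"y": -1,"z": 100,"ax": 0,"ay": 0,"az": -25,"hand": 0},
    {"x": -1,"y": -1,"z": 120,"ax": 0,"ay": 0,"az": -25,"hand": 0},
    {"x": -1,"y": -1,"z": 120,"ax": 0,"ay": 0,"az": -25,"hand": 0}
  ]
}}

```text
time: 11.9
eef_pos: [0.5792, -0.0637, 0.1259]
ee_rot: [-0.004, 0.698, 0.716, -0.003]
ft_force: [0.5, 0.1, 0.7]
gripper_width: 0.002
grasp_force: 0.0
```

```bash
python3 - <<'E'
from h import *
i,p,d=grab("wrist","w5");goal(.584,-.064,.082,91.8)
E
```

```text
at [ 0.5807 -0.0636  0.1283] shift mm [-0.5  3.5 46.3] turn [-0.3 -0.  -0.4]
```

View pics/w5.png

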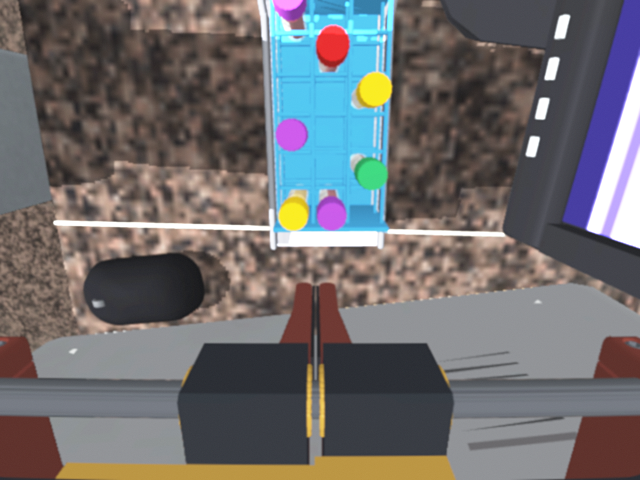

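{"fn": "arm_command", "kwargs": {
  "series": [
    {"x": 0,"y": 4,"z": 20,"ax": 0,"ay": 0,"az": 0,"hand": 0},
    {"x": 0,"y": 4,"z": 40,"ax": 0,"ay": 0,"az": 0,"hand": 0},
    {"x": 0,"y": 4,"z": 44,"ax": 0,"ay": 0,"az": 0,"hand": 0},
    {"x": 0,"y": 4,"z": 44,"ax": 0,"ay": 0,"az": 0,"hand": 0},
    {"x": 5,"y": 4,"z": 44,"ax": 0,"ay": 0,"az": 0,"hand": 0},
    {"x": 10,"y": 4,"z": 44,"ax": 0,"ay": 0,"az": 0,"hand": 0},
    {"x": 15,"y": 4,"z": 44,"ax": 0,"ay": 0,"az": 0,"hand": 0},
    {"x": 20,"y": 4,"z": 44,"ax": 0,"ay": 0,"az": 0,"hand": 0}
  ]
}}

```text
time: 12.75
eef_pos: [0.5868, -0.0439, 0.088]
ee_rot: [0.001, 0.699, 0.715, 0.0]
ft_force: [0.2, -2.3, 1.7]
gripper_width: 0.007
grasp_force: 1.3
```

```bash
python3 - <<'E'
from h import *
goal(.58,.13,.082,91.8);print(read_state()["ft_force"])
E
```

```text
at [ 0.5868 -0.0439  0.088 ] shift mm [174.   -2.6   5.8] turn [ 0.1  0.1 -0.4]
[ 0.19747037 -2.34430067  1.70013965]
```

{"fn": "arm_command", "kwargs": {
  "series": [
    {"x": 8,"y": -1,"z": 3,"ax": 0,"ay": 0,"az": 0,"hand": 0},
    {"x": 16,"y": -1,"z": 3,"ax": 0,"ay": 0,"az": 0,"hand": 0},
    {"x": 24,"y": -1,"z": 3,"ax": 0,"ay": 0,"az": 0,"hand": 0},
    {"x": 32,"y": -1,"z": 3,"ax": 0,"ay": 0,"az": 0,"hand": 0},
    {"x": 40,"y": -1,"z": 3,"ax": 0,"ay": 0,"az": 0,"hand": 0},
    {"x": 48,"y": -1,"z": 3,"ax": 0,"ay": 0,"az": 0,"hand": 0},
    {"x": 56,"y": -1,"z": 3,"ax": 0,"ay": 0,"az": 0,"hand": 0},
    {"x": 64,"y": -1,"z": 3,"ax": 0,"ay": 0,"az": 0,"hand": 0}
  ]
}}

```text
time: 13.55
eef_pos: [0.5837, 0.0208, 0.0842]
ee_rot: [0.0, 0.699, 0.715, -0.0]
ft_force: [-0.5, -2.2, 0.0]
gripper_width: 0.011
grasp_force: 0.8
```

{"fn": "arm_command", "kwargs": {
  "series": [
    {"x": 8,"y": -1,"z": 0,"ax": 0,"ay": 0,"az": 0,"hand": 0},
    {"x": 16,"y": -1,"z": 0,"ax": 0,"ay": 0,"az": 0,"hand": 0},
    {"x": 24,"y": -1,"z": 0,"ax": 0,"ay": 0,"az": 0,"hand": 0},
    {"x": 32,"y": -1,"z": 0,"ax": 0,"ay": 0,"az": 0,"hand": 0},
    {"x": 40,"y": -1,"z": 0,"ax": 0,"ay": 0,"az": 0,"hand": 0},
    {"x": 48,"y": -1,"z": 0,"ax": 0,"ay": 0,"az": 0,"hand": 0},
    {"x": 56,"y": -1,"z": 0,"ax": 0,"ay": 0,"az": 0,"hand": 0},
    {"x": 64,"y": -1,"z": 0,"ax": 0,"ay": 0,"az": 0,"hand": 0}
  ]
}}

```text
time: 14.35
eef_pos: [0.5812, 0.0848, 0.0841]
ee_rot: [-0.0, 0.699, 0.716, -0.0]
ft_force: [-0.0, -1.1, -0.6]
gripper_width: 0.007
grasp_force: 0.5
```

```bash
cat > rk.py <<'E'
from h import *
import sys
i,p,d=grab("top","r"+sys.argv[1]);h=cv2.cvtColor(p,cv2.COLOR_BGR2HSV);m=cv2.inRange(h,(95,110,60),(115,255,255));m[:170]=0;m[240:]=0;m[:,:262]=0;m[:,440:]=0
vs,us=np.where(m>0);q=np.array([pt(i,d,u,v) for u,v in zip(us,vs) if d[v,u]>0])
for a,b in((.065,.1),(.1,.125)):
    s=q[(q[:,2]>a)&(q[:,2]<b)];print(a,len(s),np.percentile(s,[1,99],0).round(3).tolist() if len(s)>3 else 0)
goal(.58,.137,.085,91.8);print(read_state()["ft_force"])
E
python3 rk.py 1
```

```text
0.065 237 [[0.547, 0.103, 0.066], [0.619, 0.218, 0.092]]
0.1 331 [[0.549, 0.109, 0.105], [0.611, 0.219, 0.122]]
at [0.5811 0.0867 0.0842] shift mm [50.3  0.2 -0.7] turn [ 0.  -0.1 -0.3]
[-0.09930255  0.75430144 -0.37920421]
```

{"fn": "arm_command", "kwargs": {
  "series": [
    {"x": 8,"y": 0,"z": 0,"ax": 0,"ay": 0,"az": 0,"hand": 0},
    {"x": 16,"y": 0,"z": 0,"ax": 0,"ay": 0,"az": 0,"hand": 0},
    {"x": 24,"y": -0.5,"z": 0,"ax": 0,"ay": 0,"az": 0,"hand": 0},
    {"x": 31,"y": -0.5,"z": 0,"ax": 0,"ay": 0,"az": 0,"hand": 0},
    {"x": 36,"y": -0.5,"z": 0,"ax": 0,"ay": 0,"az": 0,"hand": 0},
    {"x": 40,"y": -0.5,"z": 0,"ax": 0,"ay": 0,"az": 0,"hand": 0},
    {"x": 43,"y": -0.5,"z": 0,"ax": 0,"ay": 0,"az": 0,"hand": 0},
    {"x": 45,"y": -0.5,"z": 0,"ax": 0,"ay": 0,"az": 0,"hand": 0}
  ]
}}

```text
time: 15.2
eef_pos: [0.5797, 0.1292, 0.0842]
ee_rot: [0.0, 0.699, 0.716, -0.0]
ft_force: [0.4, -1.4, 0.5]
gripper_width: -0.001
grasp_force: 1.3
```

{"fn": "arm_command", "kwargs": {
  "series": [
    {"x": 1,"y": 0,"z": 0,"ax": 0,"ay": 0,"az": 0,"hand": 0},
    {"x": 2,"y": 0,"z": 0,"ax": 0,"ay": 0,"az": 0,"hand": 0},
    {"x": 3,"y": 0,"z": 0,"ax": 0,"ay": 0,"az": 0,"hand": 0},
    {"x": 4,"y": 0,"z": 0,"ax": 0,"ay": 0,"az": 0,"hand": 0},
    {"x": 5,"y": 0,"z": 0,"ax": 0,"ay": 0,"az": 0,"hand": 0},
    {"x": 5,"y": 0,"z": 0,"ax": 0,"ay": 0,"az": 0,"hand": 0},
    {"x": 5,"y": 0,"z": 0,"ax": 0,"ay": 0,"az": 0,"hand": 0},
    {"x": 5,"y": 0,"z": 0,"ax": 0,"ay": 0,"az": 0,"hand": 0}
  ]
}}

```text
time: 16.0
eef_pos: [0.5795, 0.1344, 0.0841]
ee_rot: [-0.0, 0.699, 0.716, 0.0]
ft_force: [0.5, -1.4, 0.6]
gripper_width: 0.002
grasp_force: 0.7
```

```bash
python3 rk.py 2
```

```text
0.065 237 [[0.546, 0.161, 0.065], [0.616, 0.274, 0.096]]
0.1 348 [[0.547, 0.164, 0.106], [0.609, 0.268, 0.122]]
at [0.5795 0.1343 0.0841] shift mm [ 2.6  0.6 -0.9] turn [-0.  -0.  -0.4]
[-0.10654727 -1.95162363  0.25984105]
```

Not yet at the stop by force; advance gently up to 4 mm more.

{"fn": "arm_command", "kwargs": {
  "series": [
    {"x": 1,"y": 0,"z": 0,"ax": 0,"ay": 0,"az": 0,"hand": 0},
    {"x": 1.5,"y": 0,"z": 0,"ax": 0,"ay": 0,"az": 0,"hand": 0},
    {"x": 2,"y": 0,"z": 0,"ax": 0,"ay": 0,"az": 0,"hand": 0},
    {"x": 2.5,"y": 0,"z": 0,"ax": 0,"ay": 0,"az": 0,"hand": 0},
    {"x": 3,"y": 0,"z": 0,"ax": 0,"ay": 0,"az": 0,"hand": 0},
    {"x": 3.5,"y": 0,"z": 0,"ax": 0,"ay": 0,"az": 0,"hand": 0},
    {"x": 4,"y": 0,"z": 0,"ax": 0,"ay": 0,"az": 0,"hand": 0},
    {"x": 4,"y": 0,"z": 0,"ax": 0,"ay": 0,"az": 0,"hand": 0}
  ]
}}

```text
time: 16.85
eef_pos: [0.5794, 0.1377, 0.0841]
ee_rot: [0.0, 0.699, 0.715, -0.0]
ft_force: [-0.6, -3.9, 1.9]
gripper_width: 0.005
grasp_force: 1.9
```

{"fn": "arm_command", "kwargs": {
  "series": [
    {"x": -5,"y": 0,"z": 0,"ax": 0,"ay": 0,"az": 0,"hand": 0},
    {"x": -15,"y": 0,"z": 0,"ax": 0,"ay": 0,"az": 0,"hand": 0},
    {"x": -35,"y": 0,"z": 0,"ax": 0,"ay": 0,"az": 0,"hand": 0},
    {"x": -60,"y": 0,"z": 0,"ax": 0,"ay": 0,"az": 0,"hand": 0},
    {"x": -90,"y": 0,"z": -20,"ax": 0,"ay": 0,"az": 0,"hand": 0},
    {"x": -100,"y": 0,"z": -60,"ax": 0,"ay": 0,"az": 0,"hand": 0},
    {"x": -100,"y": 0,"z": -100,"ax": 0,"ay": 0,"az": 0,"hand": 0},
    {"x": -100,"y": 0,"z": -140,"ax": 0,"ay": 0,"az": 0,"hand": 0}
  ]
}}

```text
time: 17.65
eef_pos: [0.5815, 0.0371, 0.2255]
ee_rot: [-0.0, 0.699, 0.715, 0.0]
ft_force: [0.8, 0.9, -0.6]
gripper_width: 0.005
grasp_force: 0.0
```

```bash
python3 rk.py 3; python3 - <<'E'
from h import *
i,p,d=grab("scene","end")
cv2.imwrite("pics/endc.png",cv2.resize(p[130:310,220:420],None,fx=3.3,fy=3.3,interpolation=2))
for nm,ii,dd in(("scene",i,d),("top",camera_info("top"),np.load("pics/r3.npy"))):
    P=np.array([pt(ii,dd,u,v) for v in range(120,320) for u in range(200,460) if dd[v,u]>0])
    for y in(-.04,0,.05,.08,.115,.13):
        s=P[(abs(P[:,1]-y)<.006)&(abs(P[:,0]-.585)<.02)&(P[:,2]>.03)&(P[:,2]<.075)];print(nm,y,len(s),np.median(s[:,2]).round(4) if len(s) else None)
E
```

```text
0.065 289 [[0.546, 0.15, 0.065], [0.617, 0.278, 0.098]]
0.1 390 [[0.547, 0.149, 0.102], [0.61, 0.272, 0.122]]
at [0.5847 0.0381 0.2328] shift mm [ 98.8  -3.8 147.9] turn [ 0.5 -0.1 -0.5]
[2.60119896 0.43460812 5.22209358]
scene -0.04 58 0.0596
scene 0 65 0.0594
scene 0.05 76 0.0592
scene 0.08 63 0.0595
scene 0.115 4 0.0594
scene 0.13 0 None
top -0.04 14 0.0573
top 0 3 0.0573
top 0.05 102 0.0579
top 0.08 94 0.058
top 0.115 90 0.0568
top 0.13 91 0.0571
```

View pics/endc.png

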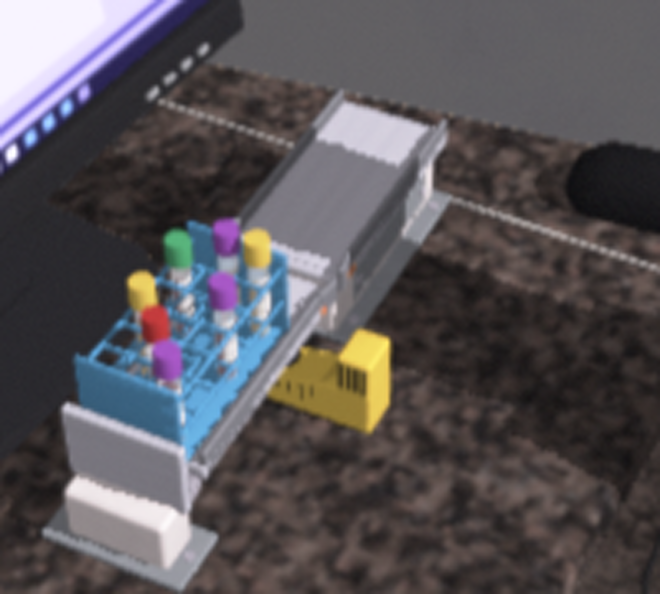

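```bash
python3 -c "
from h import *
print(sign_off())"
```

```text
the job is handed in; nothing more can be done
None
```

The job is handed in at about 18 s: the wedge holds the flap about 0.5–1 mm below the deck by camera (limit 2 mm), the rack is upright against the end stop, and the bottle, tip box, timer and mouse were not touched; no verdict came back.

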